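# Feel along a sanded wavy strip

### The job

Check the freshly sanded wavy wooden strip on its sprung holder for rough spots: with the gripper closed and pointing down, come down on its round end and run the fingertips along its top face, following its curves without lifting off, all the way to the square end. Touch it lightly, so that the strip sinks slightly on its springs but is never pressed right down, and do not lift or shift the holder or the things beside it. Then take the hand away.

Things in the scene. Friction and masses are not known exactly. Their poses are not given: they have to be found in the camera images.
- holder: Loose sprung holder lying on the table: plywood board 116 x 310 x 16 mm, 1.5 kg, with three steel springs on top that carry the wavy wooden strip. Origin under the middle of the board, on the table; z up, y along its 310 mm length towards the round end of the strip, x across.
- strip (a joint): How far the wooden strip has sunk on its springs, in m: 0 at rest, 0.010 with the springs fully pressed down. It begins to sink at a push of about 1 N, then takes about 0.6 N more for each mm. It stays level and moves only straight down; it springs back when let go.
- section_1: Section 1 of 7 of the brown wooden strip, counted from the round end. The round end: a disc 42 mm across, centred 9 mm outward of the origin. The S-shaped strip is flat and level on top, 24 mm wide, 14 mm thick, 7 flush sections of 42 mm; its top is 46 mm above the table at rest. Origin in the middle of the section's top face; x along the strip towards the square end, y across it, z up.
- section_2: Section 2 of 7 of the brown wooden strip, counted from the round end. Origin in the middle of the section's top face; x along the strip towards the square end, y across it, z up.
- section_3: Section 3 of 7 of the brown wooden strip, counted from the round end. Origin in the middle of the section's top face; x along the strip towards the square end, y across it, z up.
- section_4: Section 4 of 7 of the brown wooden strip, counted from the round end. Origin in the middle of the section's top face; x along the strip towards the square end, y across it, z up.
- section_5: Section 5 of 7 of the brown wooden strip, counted from the round end. Origin in the middle of the section's top face; x along the strip towards the square end, y across it, z up.
- section_6: Section 6 of 7 of the brown wooden strip, counted from the round end. Origin in the middle of the section's top face; x along the strip towards the square end, y across it, z up.
- section_7: Section 7 of 7 of the brown wooden strip, counted from the round end. The plain, square-cut end. Origin in the middle of the section's top face; x along the strip towards the square end, y across it, z up.
- sanding_block: Loose wooden sanding block, 40 x 85 x 31 mm, bystander on the far side of the holder; origin under its middle.
- glitter_jar: Loose small clear jar with a ribbed lid, 48 mm across, 65 mm high, bystander on the far side of the holder; origin under its middle.
- scissors: Loose scissors lying flat, 87 x 199 x 9 mm, bystander on the robot's side of the holder; origin under their middle.

How it is judged:
By the outcome, as a careful person would: the job done as asked, in the order asked, and still so for the second after the job is handed in, with the robot touching nothing.
It also fails if it takes over 48 s, if anything falls off the work surface, if the arm or the gripper's body presses on something with over 40 N, if the wrist force passes 120 N, or if a joint passes its speed limit or range.

### The arm

A 6-joint arm with a two-finger parallel gripper is mounted at the origin on a cart in front of the work surface, level with it; the furniture and walls round the work are solid. World frame = base frame: x ahead of the robot, y to its left, z up, the work surface at z = 0. Lengths are in mm, angles in rad, forces in N, time in s.
With the tool pointing down it reaches from about 350 to 875 mm from the base axis. Payload 4.2 kg.
Tool frame: the origin (TCP) lies at the very end of the fingers, on their centre line; the grasp point (between the pads) lies arm.grip_point_offset behind it (arm.grip_point_offset is the distance from the TCP to the grasp point, in mm); z points along the fingers, y is the line along which they close (so a half turn about z gives the same grasp; the last joint's range is limited). The gripper opens to 85 mm and grips with 20 to 120 N. Pads are 22 mm wide; open, the fingers measure 114 mm over their backs; the gripper's body (76 mm by 85 mm) begins 54 mm behind the grasp point. The pads swing forward as they close: fully open they stand 13 mm farther back than shut.
Start: joints at [1.47, 0.385, 0.008, 0, -1.194, -0.259], TCP at [220.021, 584.97, 231.312] pointing down, gripper open.
Joint ranges: [-3.14, 3.14], [-1.21, 2.06], [-1.07, 1.41], [-3.16, 2.05], [-2.99, -0.16], [-3.1, 3.1]. Speed limits (rad/s): [2.79, 2.79, 3.14, 3.14, 3.14, 3.14].

### API

Orientations are given as a unit quaternion [x, y, z, w].
In Python, from bench import arm, cams, ticket gives the robot as it stands.
- The arm moves only by the tool servo_tool, never from a script. Its argument "commands" is a list that holds one entry, the list of rows, each a list of 7 numbers: the closure in counts, from 0 (fully open) to 255 (shut), then the shift along the tool's x, y, z in m, then the turn, a rotation vector about the tool's x, y, z in degrees. In form: [[[grip, x, y, z, ax, ay, az], ...]]. A call has 1 to 10 rows; each row shifts and turns the commanded pose from where the row before left it, along the tool's axes as they then stand; what a row does not reach is not made up. A row lasts 1/12 s, in which the tool goes at most 41.7 mm and 7.16 degrees, less where a joint would pass 70% of its speed; a pose out of reach is approached as far as the arm can. A call with a gripper value outside its range is refused whole. The fingers move at their own pace and stop on an object; the grip force is fixed at half the most. Time passes only in rows, so rows that do not move let the fingers close. It gives the time, the measured TCP pose, the force, the opening and the grip force at its end, in the units of the state.
- arm.read_state(): the state, without advancing time (a new reading comes with each control period).
- cams.get_image(name): name is "scene" or "top" or "wrist"; returns a dict with "frame" (384x512x3 uint8, blue, green, red), "K" (3x3 intrinsics, pixels), "k1" (the pictures are not rectified: a ray, as slopes to the right and down, at radius r is drawn at 1 + k1 r^2 times it, then the intrinsics apply), "T" (4x4, takes a point from camera to world coordinates). Camera axes: x right, y up, looking along -z (the intrinsics and any distortion apply to the point x, -y, -z); pixel columns grow to the right and rows downward; lengths in mm; the calibration is good to about 2 mm. A picture is of the moment at which its call begins. There is no depth.
- ticket.job_done(): hands the job in; it is judged then, once.
The state is a dict: "clock": time; "joints": joint angles; "joint_vel": joint speeds; "joint_efforts": joint torques, N m; "position": TCP position; "ee_rot": TCP orientation; "contact_force": force on the tool from outside, world axes, zero at the start; "wrist_torque": the same for the moment, N m; "gripper_width": finger opening in mm; "grasp_force": force on a finger pad.
Only numpy, scipy, OpenCV 4.12 (cv2) and the standard library are available. Lean on these libraries where they do the work, as an engineer would, in place of code of your own. Each camera call takes 0.05 s, during which the arm holds its last target. There are 200 camera calls.

## Working session

There is one attempt and no reset: what is moved stays moved. The work goes in short steps, Python scripts to look and compute and a tool call to move; the robot and the scene stay as the last step left them, time stands still between calls to the robot, and variables do not carry over. Pictures are saved under pics/ and viewed, at most 10 in all, crops included, and the job is handed in when it is done.

Besides the shell and the picture viewer there is one more tool, called after ">>>" as name([rows], argument=value, ...), one row to a line, values as JSON. servo_tool: Moves the arm, as the interface text tells. Its arguments: {"type":"object","properties":{"commands":{"type":"array","items":{"type":"array","items":{"type":"array","items":{"type":"number"}}}}},"required":["commands"]}

```bash
mkdir -p pics
cat > h.py <<'E'
import numpy as np, cv2
from bench import arm, cams, ticket
def grab(n,f):
    d=cams.get_image(n); cv2.imwrite('pics/'+f+'.png',d['frame']); np.savez('pics/'+n,**{k:d[k] for k in('K','k1','T')},frame=d['frame']); return d
def px2w(d,uv,z):
    K=np.array(d['K']);T=np.array(d['T']);k=float(d['k1'])
    p=cv2.undistortPoints(np.array(uv,float).reshape(-1,1,2),K,np.array([k,0,0,0,0.])).reshape(-1,2)
    r=np.c_[p[:,0],-p[:,1],-np.ones(len(p))]@T[:3,:3].T; o=T[:3,3]
    return o+r*((z-o[2])/r[:,2])[:,None]
E
python3 - <<'E'
from h import *
for n in('scene','top'): d=grab(n,n+'0'); print(n,d['T'].tolist() if hasattr(d['T'],'tolist') else d['T'])
s=arm.read_state();print(s, arm.grip_point_offset)
a=[cv2.imread(f'pics/{n}0.png') for n in('scene','top')]
E
```

```text
scene [[-0.630116666472708, 0.5818630823056331, -0.5141870672071694, 95.76015286923666], [-0.7762460802277952, -0.4889660072131724, 0.39793751610144895, 437.72819444409066], [-0.019874847529104192, 0.6498827565336658, 0.759774567352645, 708.2647698749995], [0.0, 0.0, 0.0, 1.0]]
top [[0.027097264781757172, 0.9896071340829161, -0.14122131005462493, 390.71982936324264], [-0.9996327319360501, 0.02677271359266358, -0.0041979815333447025, 105.02927837090323], [-0.0003734747868730387, 0.14128319779465068, 0.989969150295857, 922.4013508266579], [0.0, 0.0, 0.0, 1.0]]
{'clock': 0.1, 'joints': array([ 1.46958824e+00,  3.85461693e-01,  6.79239971e-03, -4.39248591e-04,
       -1.19399502e+00, -2.58603275e-01]), 'joint_vel': array([-0.00020309, -0.00042959,  0.00390422,  0.00224054, -0.00080496,
       -0.00077129]), 'joint_efforts': array([-7.99387944e-04, -3.93318880e+01,  1.88930172e+01,  4.19797942e+00,
       -2.59636545e-03,  6.67228662e-06]), 'position': array([219.85955218, 584.50903968, 230.35289045]), 'ee_rot': array([ 9.83845628e-01, -1.79016387e-01, -1.30082233e-04,  9.47151895e-04]), 'contact_force': array([-0.42072698,  0.07027014,  0.1188754 ]), 'wrist_torque': array([ 0.01104996, -0.00967657, -0.01192004]), 'grasp_force': 0.0, 'gripper_width': 85.46173912698306} 18.700000000000003
```

View pics/top0.png

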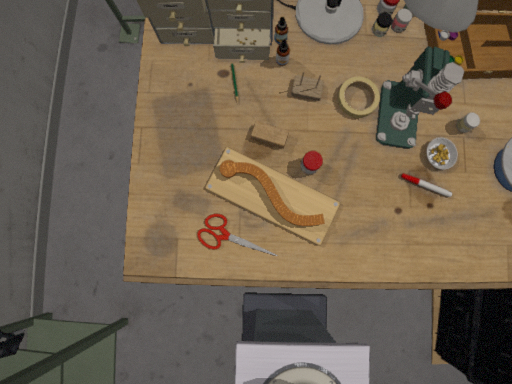

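View pics/scene0.png

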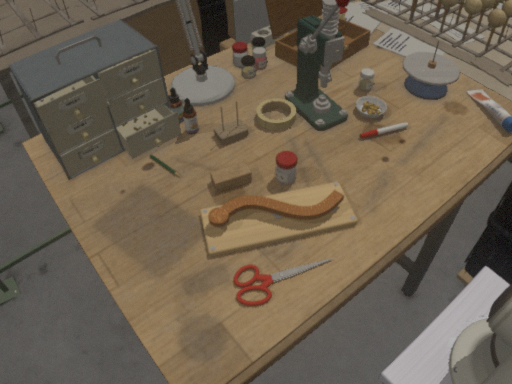

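The top view shows the round end near (228,169) and the square end near (322,221), with the scissors below the holder and the block and jar above it. I'll enlarge the strip.

Run:
```python
from h import *
d=np.load('pics/top.npz');print(d['K'],d['k1'])
c=d['frame'][140:255,195:350];cv2.imwrite('pics/c1.png',cv2.resize(c,None,fx=5,fy=5,interpolation=cv2.INTER_CUBIC))
print(px2w(d,[(228,169),(322,221),(222,150),(339,206),(321,244),(206,187)],46))
d=np.load('pics/scene.npz');print(d['K'],d['k1'])
print(px2w(d,[(217,215),(340,197)],46))
```

```text
[[380.79015414   0.         261.58230475]
 [  0.         380.79015414 187.64988089]
 [  0.           0.           1.        ]] -0.1191046847886415
[[557.75662691 188.6360057   46.        ]
 [441.88444031 -32.56995071  46.        ]
 [603.08779499 204.72550633  46.        ]
 [477.59498281 -72.03385939  46.        ]
 [389.16717989 -30.74988856  46.        ]
 [513.76579471 238.32977896  46.        ]]
[[425.60668347   0.         262.66458122]
 [  0.         425.60668347 195.11311272]
 [  0.           0.           1.        ]] -0.14622405778342282
[[561.90158312 192.68487859  46.        ]
 [438.46282453 -26.79923024  46.        ]]
```

View pics/c1.png

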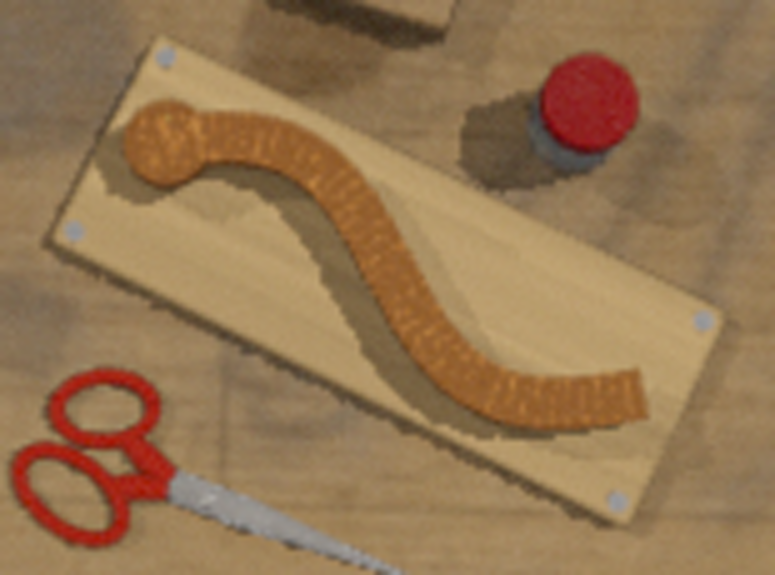

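```bash
cat > line.py <<'E'
from h import *
def bev(d,z=46,x0=400,y0=-70,w=200,h=300):  # px row -> x descending? u=y-y0, v=x-x0 (2px/mm)
    v,u=np.mgrid[0:w*2,0:h*2]/2.; P=np.c_[u.ravel()*0+v.ravel()+x0,u.ravel()+y0,0*u.ravel()+z]
    T=d['T'];C=(P-T[:3,3])@T[:3,:3]; C=C*[1,-1,-1]
    q,_=cv2.projectPoints(C.reshape(-1,1,3),np.zeros(3),np.zeros(3),d['K'],np.array([float(d['k1']),0,0,0,0.]))
    q=q.reshape(w*2,h*2,2).astype(np.float32)
    return cv2.remap(d['frame'],q[...,0],q[...,1],cv2.INTER_CUBIC)
E
python3 - <<'E'
from line import *
uv=np.array([(168,142),(215,137),(262,140),(302,158),(335,187),(360,225),(385,275),(410,320),(440,355),(478,385),(525,402),(580,403),(644,394)])/5.+[195,140]-.4
d=np.load('pics/top.npz');P=px2w(d,uv,46)[:,:2];print(P.round(0).tolist(),np.linalg.norm(np.diff(P,axis=0),axis=1).sum())
O=[]
for n in('top','scene'):
    b=bev(np.load(f'pics/{n}.npz'))
    for p in P: cv2.circle(b,(int((p[1]+70)*2),int((p[0]-400)*2)),2,(255,0,0),-1)
    O.append(b[::-1,::-1])
o=np.vstack(O);cv2.imwrite('pics/bev.png',cv2.resize(o,None,fx=.75,fy=.75)) ;print(o.shape)
E
```

```text
[[560.0, 188.0], [563.0, 166.0], [562.0, 144.0], [554.0, 125.0], [541.0, 109.0], [523.0, 97.0], [500.0, 85.0], [479.0, 73.0], [464.0, 59.0], [450.0, 41.0], [443.0, 19.0], [443.0, -6.0], [448.0, -36.0]] 278.99677314975713
(800, 600, 3)
```

View pics/bev.png

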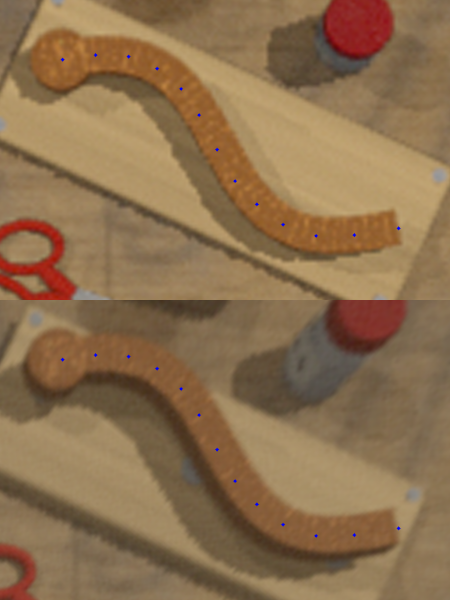

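The bird's-eye views from both cameras agree with my centre line within about 2 mm. Next I close the gripper, turn the tool x axis to world x, and travel to the disc.

>>> servo_tool([
  [[255,0,0,0,0,0,-6.9],[255,0,0,0,0,0,-6.9],[255,0,0,0,0,0,-6.9],[255,0.017,0.02,0,0,0,0],[255,0.017,0.02,0,0,0,0],[255,0.017,0.02,0,0,0,0],[255,0.017,0.02,0,0,0,0],[255,0.017,0.02,0,0,0,0],[255,0.017,0.02,0,0,0,0],[255,0.017,0.02,0,0,0,0]],
])

```text
clock: 0.93
position: [339.7, 443.8, 230.9]
ee_rot: [1.0, 0.001, -0.0, 0.0]
contact_force: [-0.5, -0.4, -0.4]
gripper_width: 0.2
grasp_force: 0.0
```

>>> servo_tool([
  [[255,0.017,0.02,0,0,0,0],[255,0.017,0.02,0,0,0,0],[255,0.017,0.02,0,0,0,0],[255,0.017,0.02,0,0,0,0],[255,0.017,0.02,0,0,0,0],[255,0.017,0.02,0,0,0,0],[255,0.017,0.02,0,0,0,0],[255,0.017,0.02,0,0,0,0],[255,0.017,0.02,0,0,0,0],[255,0.017,0.02,0,0,0,0]],
])

```text
clock: 1.77
position: [510.0, 244.2, 230.9]
ee_rot: [1.0, 0.001, -0.0, 0.0]
contact_force: [1.2, 1.4, -0.1]
gripper_width: 0.1
grasp_force: 0.0
```

>>> servo_tool([
  [[255,0.017,0.0185,0,0,0,0],[255,0.017,0.0185,0,0,0,0],[255,0.016,0.0185,0,0,0,0],[255,0,0,0.03,0,0,0],[255,0,0,0.03,0,0,0],[255,0,0,0.03,0,0,0],[255,0,0,0.03,0,0,0],[255,0,0,0.02,0,0,0],[255,0,0,0.01,0,0,0],[255,0,0,0,0,0,0]],
])

```text
clock: 2.6
position: [558.0, 189.0, 78.4]
ee_rot: [1.0, 0.001, -0.003, 0.002]
contact_force: [-0.2, -0.6, 0.3]
gripper_width: 0.1
grasp_force: 0.0
```

Run:
```python
from h import *
s=arm.read_state();print(s['position'],s['contact_force'])
a=grab('wrist','w')['frame'];b=grab('top','t')['frame'][120:255,190:360]
b=cv2.resize(b,(484,384),interpolation=cv2.INTER_CUBIC)
o=np.hstack([a,b]);cv2.imwrite('pics/w1.png',cv2.resize(o,(796,307)))
```

```text
[558.02247904 189.02820889  78.44667893] [-0.19297936 -0.57757257  0.27044537]
```

View pics/w1.png

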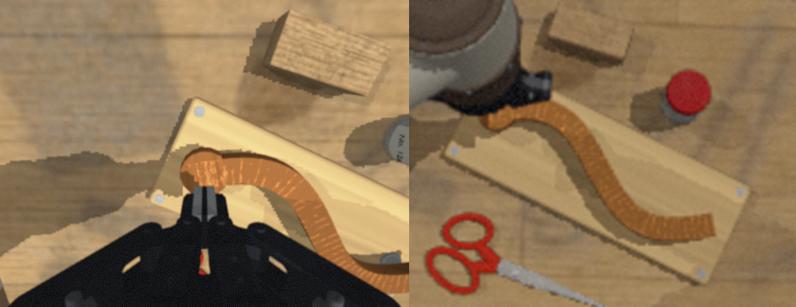

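The wrist view shows the closed fingertips centred over the disc. I descend gently.

>>> servo_tool([
  [[255,0.001,0,0.01,0,0,0],[255,0.001,0,0.008,0,0,0],[255,0,0,0.005,0,0,0],[255,0,0,0.002,0,0,0],[255,0,0,0.0,0,0,0],[255,0,0,0.0,0,0,0]],
])

```text
clock: 3.2
position: [561.7, 190.0, 56.4]
ee_rot: [1.0, 0.001, 0.0, 0.0]
contact_force: [0.9, 0.2, -0.5]
gripper_width: -0.2
grasp_force: 0.0
```

>>> servo_tool([
  [[255,0,0,0.003,0,0,0],[255,0,0,0.003,0,0,0],[255,0,0,0.002,0,0,0],[255,0,0,0.002,0,0,0],[255,0,0,0.001,0,0,0],[255,0,0,0.001,0,0,0],[255,0,0,0.001,0,0,0],[255,0,0,0,0,0,0],[255,0,0,0,0,0,0]],
])

```text
clock: 3.95
position: [561.6, 190.0, 43.5]
ee_rot: [1.0, 0.001, -0.0, 0.0]
contact_force: [-1.6, -0.4, 2.2]
gripper_width: -0.2
grasp_force: 1.3
```

>>> servo_tool([
  [[255,0,0.0025,0.0005,0,0,0],[255,0.0005,0.005,0.0005,0,0,0],[255,0.0005,0.005,0,0,0,0],[255,0.0005,0.005,0,0,0,0],[255,0.0005,0.005,0,0,0,0],[255,0,0.005,0,0,0,0],[255,0,0.005,0,0,0,0],[255,0,0.005,0,0,0,0],[255,-0.0005,0.004,0,0,0,0],[255,-0.0005,0.004,0,0,0,0]],
])

```text
clock: 4.78
position: [562.8, 144.1, 42.4]
ee_rot: [1.0, 0.001, 0.0, -0.0]
contact_force: [-0.2, 2.7, 3.0]
gripper_width: 0.3
grasp_force: 1.6
```

>>> servo_tool([
  [[255,-0.001,0.004,0,0,0,0],[255,-0.0015,0.004,0,0,0,0],[255,-0.0015,0.004,0,0,0,0],[255,-0.002,0.0035,0,0,0,0],[255,-0.002,0.0035,0,0,0,0],[255,-0.0025,0.0035,0,0,0,0],[255,-0.0025,0.0035,0,0,0,0],[255,-0.0025,0.003,0,0,0,0],[255,-0.0025,0.003,0,0,0,0],[255,-0.003,0.003,0,0,0,0]],
])

```text
clock: 5.62
position: [541.7, 109.2, 42.4]
ee_rot: [1.0, 0.001, 0.0, -0.0]
contact_force: [0.7, 2.2, 3.2]
gripper_width: 0.1
grasp_force: 1.6
```

>>> servo_tool([
  [[255,-0.0035,0.0025,0,0,0,0],[255,-0.0035,0.0025,0,0,0,0],[255,-0.0035,0.0025,0,0,0,0],[255,-0.0035,0.0025,0,0,0,0],[255,-0.004,0.002,0,0,0,0],[255,-0.0045,0.0025,0,0,0,0],[255,-0.0045,0.0025,0,0,0,0],[255,-0.0045,0.0025,0,0,0,0],[255,-0.0045,0.002,0,0,0,0],[255,-0.005,0.0025,0,0,0,0]],
])

```text
clock: 6.45
position: [500.4, 85.2, 42.3]
ee_rot: [1.0, 0.001, 0.0, -0.0]
contact_force: [1.8, 0.5, 3.6]
gripper_width: -0.0
grasp_force: 1.6
```

>>> servo_tool([
  [[255,-0.0045,0.0025,0,0,0,0],[255,-0.0045,0.0025,0,0,0,0],[255,-0.004,0.0025,0,0,0,0],[255,-0.004,0.0025,0,0,0,0],[255,-0.004,0.0025,0,0,0,0],[255,-0.003,0.0025,0,0,0,0],[255,-0.003,0.0025,0,0,0,0],[255,-0.003,0.003,0,0,0,0],[255,-0.003,0.003,0,0,0,0],[255,-0.003,0.003,0,0,0,0]],
])

```text
clock: 7.28
position: [464.5, 58.6, 42.3]
ee_rot: [1.0, 0.001, -0.0, -0.0]
contact_force: [2.4, 1.9, 3.2]
gripper_width: 0.2
grasp_force: 1.6
```

Run:
```python
from h import *
a=grab('wrist','w2')['frame'];b=grab('scene','s2')['frame'][110:320,150:400]
b=cv2.resize(b,(457,384),interpolation=cv2.INTER_CUBIC)
cv2.imwrite('pics/w2c.png',cv2.resize(np.hstack([a,b]),(796,315)))
```

```text
(no output)
```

View pics/w2c.png

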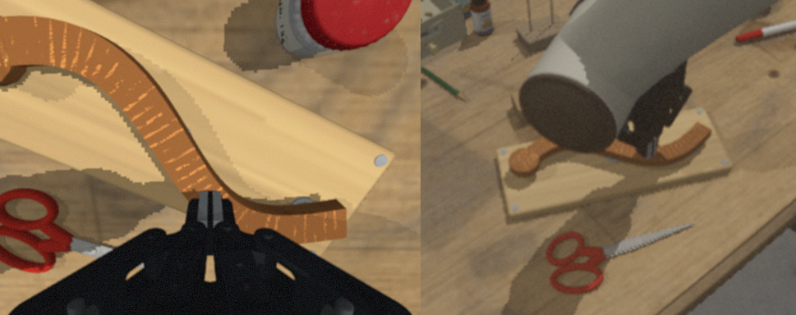

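The wrist view shows the tip riding on the strip at the second bend, and the holder is still in place. I carry on.

>>> servo_tool([
  [[255,-0.003,0.0035,0,0,0,0],[255,-0.003,0.0035,0,0,0,0],[255,-0.003,0.0035,0,0,0,0],[255,-0.0025,0.0035,0,0,0,0],[255,-0.0025,0.0035,0,0,0,0],[255,-0.002,0.0045,0,0,0,0],[255,-0.0015,0.0045,0,0,0,0],[255,-0.0015,0.0045,0,0,0,0],[255,-0.001,0.0045,0,0,0,0],[255,-0.001,0.0045,0,0,0,0]],
])

```text
clock: 8.22
position: [443.5, 18.2, 42.2]
ee_rot: [1.0, 0.001, -0.0, 0.0]
contact_force: [1.0, 2.2, 3.5]
gripper_width: 0.2
grasp_force: 1.7
```

>>> servo_tool([
  [[255,-0.0005,0.0045,0,0,0,0],[255,0,0.0045,0,0,0,0],[255,0,0.0045,0,0,0,0],[255,0,0.0045,0,0,0,0],[255,0.0005,0.0045,0,0,0,0],[255,0.0005,0.0045,0,0,0,0],[255,0.0005,0.0045,0,0,0,0],[255,0.0005,0.0045,0,0,0,0],[255,0.0005,0.0045,0,0,0,0],[255,0.001,0.0045,0,0,0,0]],
])

```text
clock: 9.05
position: [446.8, -26.7, 42.3]
ee_rot: [1.0, 0.001, -0.0, 0.0]
contact_force: [0.1, 1.7, 3.2]
gripper_width: 0.2
grasp_force: 1.6
```

>>> servo_tool([
  [[255,0.0005,0.0035,0,0,0,0],[255,0.0005,0.003,0,0,0,0],[255,0,0.001,0,0,0,0],[255,0,0,0,0,0,0]],
])

```text
clock: 9.38
position: [448.0, -34.1, 42.3]
ee_rot: [1.0, 0.001, -0.0, 0.0]
contact_force: [0.8, -0.3, 2.6]
gripper_width: -0.3
grasp_force: 1.6
```

Run:
```python
from h import *
a=grab('wrist','w3')['frame'][130:320,140:400];b=grab('scene','s3')['frame'][170:260,280:400]
cv2.imwrite('pics/w3c.png',np.hstack([cv2.resize(a,(411,300)),cv2.resize(b,(400,300))])[:,:800])
```

```text
(no output)
```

View pics/w3c.png

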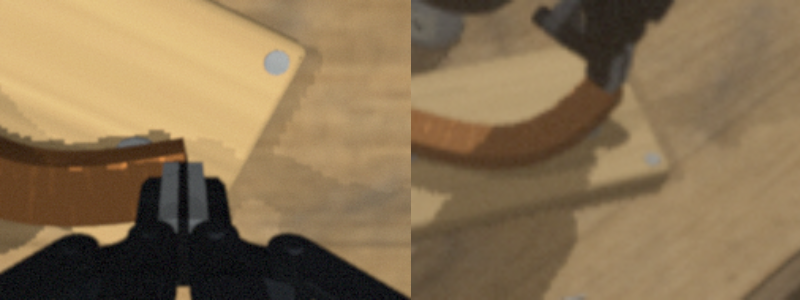

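The fingertip centre line is at the square end (184 against 186 px). I lift straight up.

>>> servo_tool([
  [[255,0,0,-0.004,0,0,0],[255,0,0,-0.008,0,0,0],[255,0,0,-0.015,0,0,0],[255,0,0,-0.025,0,0,0],[255,0,0,-0.025,0,0,0],[255,0,0,-0.025,0,0,0],[255,0,0,-0.025,0,0,0],[255,0,0,-0.015,0,0,0],[255,0,0,0,0,0,0],[255,0,0,0,0,0,0]],
])

```text
clock: 10.32
position: [447.5, -33.5, 184.9]
ee_rot: [1.0, 0.001, 0.0, -0.0]
contact_force: [-0.6, -1.0, -1.7]
gripper_width: -0.0
grasp_force: 0.0
```

Run:
```python
from h import *
s=arm.read_state();print(s['position'],s['contact_force'],abs(s['joint_vel']).max())
print(ticket.job_done())
```

```text
[447.51637378 -33.52466015 184.93588972] [-0.57323415 -0.996153   -1.72772404] 0.037105882773053746
the job is handed in; nothing more can be done
None
```

The job is handed in: the closed fingertips ran along the strip from the round end to the square end in one pass at about 3 N, with the strip sunk 3–4 mm, then lifted clear at about 10 s; I saw no shift of the holder in the check pictures, and the judge's verdict was not shown.

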